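Fit the base ring and present the mixer tap over the new laundry sink

ROBOT

A 6-joint arm with a two-finger parallel gripper is mounted at the origin on the work surface. World frame = base frame: x ahead of the robot, y to its left, z up, the work surface at z = 0. Lengths are in mm, angles in rad, forces in N, time in s.
With the tool pointing down it reaches from about 400 to 925 mm from the base axis. Payload 12.5 kg.
Tool frame: the origin (TCP) lies on the front face of the gripper's body, between the roots of the fingers; the fingertips stand 78 mm ahead of it and the grasp point (between the pads) lies 59 mm ahead of it (env.nose_length is the distance from the TCP to the fingertips, in mm); z points along the fingers, y is the line along which they close (so a half turn about z gives the same grasp; the last joint's range is limited). The gripper opens to 95 mm and grips with 3 to 60 N. Pads are 20 mm wide; open, the fingers measure 119 mm over their backs; the gripper's body (75 mm by 180 mm) begins 59 mm behind the grasp point.
Start: joints at [1.236, 0.491, 1.559, -0, 1.092, -0.106], TCP at [141.735, 608.727, 292.261] pointing down, gripper open.
Joint ranges: [-3.1, 3.1], [-0.84, 2.19], [0.05, 2.79], [-1.13, 4.28], [0.06, 2.93], [-2.69, 2.69]. Speed limits (rad/s): [2.22, 2.22, 2.79, 3.14, 3.14, 3.14].

INTERFACE

Orientations are given as [roll, pitch, yaw] about the fixed x, y, z axes, in that order (R = Rz(yaw) Ry(pitch) Rx(roll)).
In Python, from cell import env gives the robot as it stands.
- The arm moves only by the tool jog_arm, never from a script. Its argument "motion" is a list of rows, each a list of 7 numbers: the turn, a rotation vector about the tool's x, y, z in degrees, then the shift along the tool's x, y, z in mm, then the finger opening in mm, from 0 to 95.1. In form: [[wx, wy, wz, x, y, z, hand], ...]. A call has 1 to 10 rows; each row shifts and turns the commanded pose from where the row before left it, along the tool's axes as they then stand; what a row does not reach is not made up. A row lasts 1/8 s, in which the tool goes at most 62.5 mm and 10.7 degrees, less where a joint would pass 70% of its speed; a pose out of reach is approached as far as the arm can. A call is refused whole if a number of a shift passes 62.5 or a number of a turn 10.7, either way. A call with a gripper value outside its range is refused whole. The fingers move at their own pace and stop on an object; the grip force is fixed at half the most. Time passes only in rows, so rows that do not move let the fingers close. It gives the time, the measured TCP pose, the force, the opening and the grip force at its end, in the units of the state.
- env.state(): the state, without advancing time (a new reading comes with each control period).
- env.read_camera(name): name is "scene" or "side" or "wrist"; returns a dict with "color" (384x512x3 uint8, red, green, blue), "z_map" (384x512 float32, mm along the optical axis (not along the pixel's ray), 0 where there is no reading), "camera_matrix" (3x3 intrinsics, pixels), "world_to_cam" (4x4, takes a point from world to camera coordinates). Camera axes: x right, y up, looking along -z (the intrinsics and any distortion apply to the point x, -y, -z); pixel columns grow to the right and rows downward; lengths in mm; the calibration is good to about 2 mm. A picture is of the moment at which its call begins.
- env.job_done(): hands the job in; it is judged then, once.
Trained networks look in the newest picture that a camera, given by its name, has taken for a name from the list of things; names that differ only in an ending like _2 or _b are one class to them, and where a whole thing is asked for, a point or a joint stands for the part that bears it (a point fixed in the world has none). Each returns a list of dicts, best first, with "score" (0 to 1); they miss things now and then, are a little off and sometimes report something else, mostly with a low value. They report only what shows in the picture. A call takes as long as a camera call. They do not tell look-alikes from the thing itself.
- env.recognise(camera, thing): "location" ([column, row] in pixels, amid what is visible of it).
The state is a dict: "t": time; "joints": joint angles; "qvel": joint speeds; "tau": joint torques, N m; "eef_pos": TCP position; "tcp_rot": TCP orientation; "ft_force": force on the tool from outside, world axes, zero at the start; "moment": the same for the moment, N m; "opening": opening from 0.0 (shut) to 1.0 (fully open); "grip_force": force on a finger pad.
Only numpy, scipy, OpenCV 4.12 (cv2) and the standard library are available. Lean on these libraries where they do the work, as an engineer would, in place of code of your own. Each camera call takes 0.05 s, during which the arm holds its last target. There are 200 camera calls.

TASK

We are fitting out the new laundry sink on the bench before it is dropped in. Seat the chrome base ring in the sink's tap hole, narrow lip down and flange flat on the deck; then lift the mixer tap over the clutter and hold it upright about a finger's breadth (15 mm) above the ring, centred on it with its spout pointing straight out over the bowl, so that I can screw the hoses into it from below. Finish while still holding it there in the gripper; the tap must not knock against or rest on the sink or the ring, and the other things on the bench stay where they are.

Things in the scene. Friction and masses are not known exactly. Their poses are not given: they have to be found in the camera images.
- tap_hole (a point): centre of the round 35 mm hole through the steel sink's flat deck (6 mm sheet), at its top face, 148 mm above the bench. x points level from the hole straight out over the bowl, along the sink's centre line; y along the deck; z up. The sink is fixed, stands on its bowl and reaches 54 mm behind the hole, 394 mm ahead and 192 mm to each side; the bowl starts 50 mm ahead.
- ring_mid (a point): base ring: loose chrome ring, 80 g, 16 mm tall: flange 58 mm across, 10 mm thick, over a narrow lip 32 mm across, 6 mm long; 24 mm opening. Lies lip down on the bench, flange at 6 to 16 mm. Point: on its axis, half-way up (8 mm above the lip's end); z from lip to flange. Seated, the flange lies on the deck, its top 10 mm and this point 2 mm above the deck.
- tap_mid (a point): mixer tap: loose, chrome, about 0.8 kg, upright on the bench. Round body 47 mm across (foot 51), 119 mm tall, then a flat lever 20 mm wide up to 129 mm, reaching 82 mm forward. Spout leaves the front at 50 to 70 mm height, reaches 125 mm forward; the body's sides are clear. Point: on the body's axis, 60 mm above the flat underside; x forward along the spout, z up.
- spout_end (a point): the mouth of the tap's spout, 113 mm ahead of the body's axis and 62 mm above the tap's underside; axes as tap_mid.
- carton: open cardboard carton with the sink's waste fitting in it, 150 x 100 mm, walls 75 mm high, a raised flap reaching 50 mm beyond its +y side; bystander between the tap's place and the sink. Origin: centre of its underside.
- detergent: white detergent bottle with red cap, 72 mm across, 185 mm tall; bystander between the tap's place and the sink. Origin: centre of its underside.
- sealant: upright sealant cartridge, 49 mm across, 240 mm tall; bystander. Origin: centre of its underside.
- thread_tape: reel of thread tape lying flat, 56 mm across, 19 mm tall; bystander. Origin: centre of its underside.
- wrench: steel wrench lying flat, 220 mm long along its x; bystander. Origin: about its middle.
- screwdriver: screwdriver lying flat along its x; bystander. Origin: about its middle.
- cleaner: white cleaner bottle with blue cap, 64 mm across, 200 mm tall; bystander. Origin: centre of its underside.
Not all that is in view belongs to the job. Of the things that look like the part that bears tap_mid, the smaller one is meant.

How it is judged:
By the outcome, as a careful person would: the job done as asked, in the order asked, and still so for the second after the job is handed in, while the arm keeps its last pose, push and grip.
It also fails if it takes over 58 s, if anything falls off the work surface, if the arm or the gripper's body presses on something with over 40 N, if the wrist force passes 120 N, or if a joint passes its speed limit or range.

## Working session

There is one attempt and no reset: what is moved stays moved. The work goes in short steps, Python scripts to look and compute and a tool call to move; the robot and the scene stay as the last step left them, time stands still between calls to the robot, and variables do not carry over. Pictures are saved under pics/ and viewed, at most 10 in all, crops included, and the job is handed in when it is done.

Besides the shell and the picture viewer there is one more tool, called after "Call:" as name(argument=value, ...), one argument or row to a line, values as JSON. jog_arm: Moves the arm, as the interface text tells. Its arguments: {"type":"object","properties":{"motion":{"type":"array"}},"required":["motion"]}

```bash
mkdir -p pics; ls
cat > h.py <<'E'
import numpy as np, cv2
from cell import env
def pts(c):
    K=c["camera_matrix"];z=c["z_map"].astype(float);h,w=z.shape
    u,v=np.meshgrid(np.arange(w),np.arange(h))
    x=(u-K[0,2])/K[0,0]*z;y=(v-K[1,2])/K[1,1]*z
    P=np.stack([x,-y,-z,np.ones_like(z)],-1)
    W=P@np.linalg.inv(c["world_to_cam"]).T
    W=W[...,:3];W[z==0]=np.nan
    return W
def save(c,n): cv2.imwrite("pics/"+n+".png",c["color"][...,::-1])
def proj(c,p):
    q=c["world_to_cam"]@np.r_[p,1];K=c["camera_matrix"]
    return K[0,0]*q[0]/-q[2]+K[0,2],K[1,1]*-q[1]/-q[2]+K[1,2]
E
python3 - <<'E'
from h import *
np.set_printoptions(precision=1,suppress=True)
ims=[]
for n in ["scene","side"]:
    c=env.read_camera(n);W=pts(c);ims.append(c["color"])
    print(n,c["camera_matrix"].ravel(),np.linalg.inv(c["world_to_cam"])[:3,3])
    for t in ["tap_hole","ring_mid","tap_mid","spout_end","carton","detergent","sealant","cleaner","thread_tape","wrench","screwdriver"]:
        for r in env.recognise(n,t)[:4]:
            u,v=map(int,map(round,r["location"]));print(t,round(r["score"],2),u,v,W[v,u])
    np.save(n+".npy",W);save(c,n)
print(env.state())
E
```

```text
pics
scene [366.2   0.  258.1   0.  366.2 195.6   0.    0.    1. ] [1196.1 -405.5  775.2]
tap_hole 0.71 406 182 [518.8 311.5   4.9]
ring_mid 0.54 197 207 [ 408.1 -337.1   12.5]
ring_mid 0.5 276 188 [ 518.5 -131.3  117.2]
tap_mid 0.79 192 158 [ 335.3 -319.3  137.1]
tap_mid 0.63 216 229 [ 567.6 -313.9   74.7]
spout_end 0.83 196 156 [ 334.6 -307.   140.5]
spout_end 0.7 216 230 [ 567.5 -314.2   70.9]
spout_end 0.35 197 211 [ 412.9 -339.7    1.2]
carton 0.92 298 230 [ 633.  -114.1   63. ]
detergent 0.95 275 186 [ 514.9 -132.9  121.9]
sealant 0.91 333 250 [ 780.1 -102.5  150.5]
sealant 0.6 283 276 [ 788.  -220.2  123.4]
cleaner 0.88 281 276 [ 787.4 -224.5  124.8]
thread_tape 0.55 259 180 [ 364.1 -127.3   19.5]
wrench 0.66 212 290 [ 694.4 -362.9    7.4]
wrench 0.49 258 183 [ 374.8 -134.4   17.9]
screwdriver 0.79 153 253 [ 545.3 -481.4   22.6]
side [431.8   0.  256.7   0.  431.8 199.    0.    0.    1. ] [171.9 383.9 845.9]
tap_hole 0.68 133 312 [628.8 170.2   9.5]
ring_mid 0.55 337 206 [ 418.4 -350.7    2.9]
ring_mid 0.26 133 309 [635.3 164.6   6.8]
tap_mid 0.87 284 175 [ 556.1 -302.2   76.6
[... 332 characters left out ...]
368.7 -130.8   17.7]
detergent 0.25 248 164 [ 697.  -341.5    8.4]
sealant 0.56 159 177 [747.2 -65.5 151.2]
cleaner 0.71 198 160 [ 738.2 -187.1  117.3]
thread_tape 0.56 310 272 [ 370.8 -125.4   18.6]
wrench 0.81 244 165 [ 704.7 -332.7    7.1]
wrench 0.27 135 310 [628.3 164.7  10.3]
screwdriver 0.63 325 157 [ 527.3 -479.3   22.4]
{'t': 1.2, 'joints': array([ 1.2,  0.5,  1.6,  0. ,  1.1, -0.1]), 'qvel': array([-0.,  0.,  0.,  0.,  0.,  0.]), 'tau': array([  0. , -61.2, -25.8,   0.1,   0. ,   0. ]), 'eef_pos': array([141.7, 608.7, 292.2]), 'tcp_rot': array([ 3.1, -0. ,  2.9]), 'ft_force': array([0.2, 0.4, 0.1]), 'moment': array([-0.,  0., -0.]), 'grip_force': 0.0, 'opening': 0.9966649465653493}
```

Run:
```python
import cv2,numpy as np
a=cv2.imread("pics/scene.png");b=cv2.imread("pics/side.png")
m=np.vstack([a[60:384],b[50:360]]) if 0 else np.hstack([a,b])
cv2.imwrite("pics/scene2.png",cv2.resize(a,(800,600),interpolation=cv2.INTER_CUBIC))
cv2.imwrite("pics/side2.png",cv2.resize(b,(800,600),interpolation=cv2.INTER_CUBIC))
```

```text
(no output)
```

View pics/scene2.png

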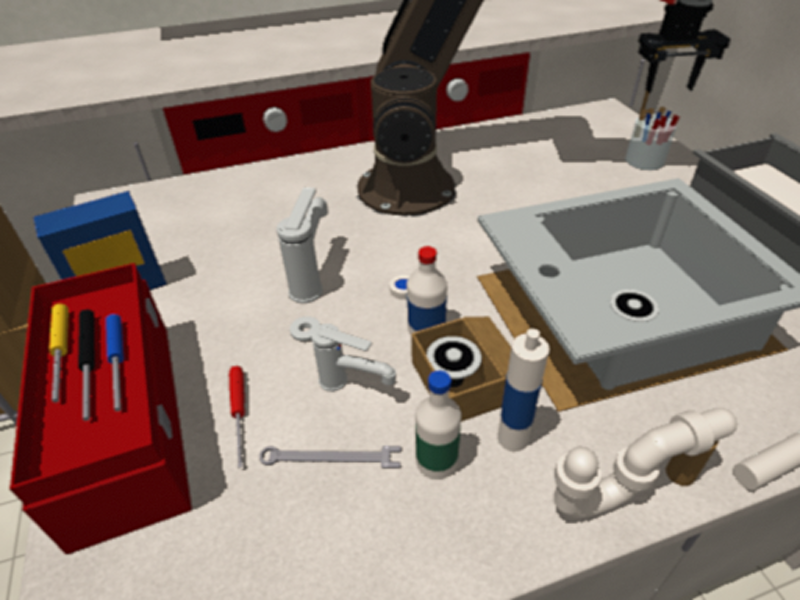

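View pics/side2.png

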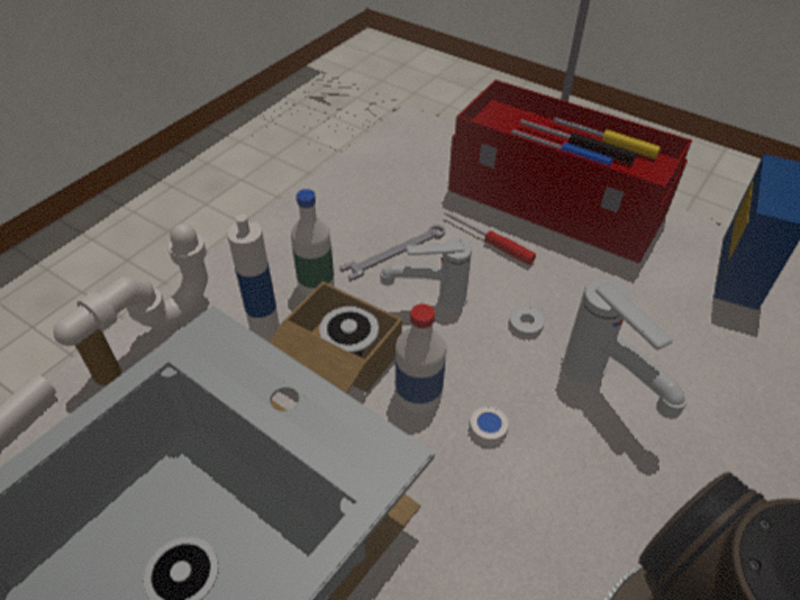

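The scene view shows two taps: the large one at scene (192,158) and side (392,222), and a small one at scene (216,229) and side (284,175). I choose the small one. The ring is at scene (196,210) and side (337,206). It could be confused with the thread tape, which has a blue centre, at side (310,272), or with the waste fittings at side (222,210) and (115,365). The tap hole is at side (182,255) and scene (351,173). The networks' tap_hole hits are on the sink's waste and the bench, so they're wrong.

Run:
```python
from h import *
np.set_printoptions(precision=1,suppress=True)
a=cv2.imread("pics/scene.png");b=cv2.imread("pics/side.png")
f=lambda i,u,v,s=40:cv2.resize(i[v-s:v+s,u-s:u+s],(400,400),interpolation=cv2.INTER_CUBIC)
cv2.imwrite("pics/crop.png",np.hstack([f(b,290,185),f(b,182,255)]))
from cell import env
A=[]
for n in ["scene","side"]:
    W=np.load(n+".npy");c=env.read_camera(n)
    # deck
    m=(abs(W[...,2]-148)<8)&(W[...,1]>0)&(W[...,1]<700)&(W[...,0]>300)
    n_,l,s,ce=cv2.connectedComponentsWithStats(m.astype(np.uint8));k=1+np.argmax(s[1:,4]);m=l==k
    P=W[m];print(n,"deck z",np.median(P[:,2]),len(P))
    hull=cv2.convexHull(P[:,:2].astype(np.float32));r=cv2.minAreaRect(hull);print("rect",r,cv2.boxPoints(r))
    # hole: closed inner contour near known pixel
    u0,v0={"scene":(351,173),"side":(182,255)}[n]
    n2,l2,s2,c2=cv2.connectedComponentsWithStats((~m).astype(np.uint8),connectivity=4)
    for k in range(1,n2):
        if abs(c2[k]-(u0,v0)).max()<8 and s2[k,4]>20:
            ct=cv2.findContours((l2==k).astype(np.uint8),0,1)[0][0][:,0].astype(float)
            K=c["camera_matrix"];M=np.linalg.inv(c["world_to_cam"])
            d=np.c_[(ct[:,0]-K[0,2])/K[0,0],-(ct[:,1]-K[1,2])/K[1,1],-np.ones(len(ct))]@M[:3,:3].T
            q=M[:3,3]+d*((148-M[2,3])/d[:,2])[:,None]
            print("hole",s2[k],c2[k],cv2.minEnclosingCircle(q[:,:2].astype(np.float32)),q.mean(0))
    # ring
    for t,z0,z1,cx,cy,R in [("ring",10,25,415,-347,45),("tape",10,30,369,-128,45)]:
        m=(W[...,2]>z0)&(W[...,2]<z1)&(np.hypot(W[...,0]-cx,W[...,1]-cy)<R);P=W[m]
        print(t,len(P),cv2.minEnclosingCircle(P[:,:2].astype(np.float32)),np.percentile(P[:,2],90))
    # tap slices
    m=(W[...,2]>8)&(abs(W[...,0]-570)<150)&(abs(W[...,1]+310)<130);P=W[m]
    for z in range(10,135,10):
        q=P[(P[:,2]>=z)&(P[:,2]<z+10)]
        if len(q): print(z,len(q),q[:,:2].min(0),q[:,:2].max(0),q[:,:2].mean(0))
    A.append(P)
np.save("tap.npy",np.vstack(A))
```

```text
scene deck z 148.07086980880104 7155
rect ((571.62890625, 236.22889709472656), (451.6600036621094, 386.1435546875), 87.2431640625) [[367.9  19.9]
 [753.6   1.4]
 [775.3 452.5]
 [389.6 471.1]]
hole [345 171  13   7  67] [351.2 173.5] ((564.9483032226562, 63.74183654785156), 16.08846664428711) [565.5  64.  148. ]
ring 180 ((415.87255859375, -346.0030822753906), 31.25383949279785) 17.611671233577567
tape 131 ((367.59210205078125, -136.27003479003906), 28.006677627563477) 20.006484929675935
10 132 [ 420.6 -370.7] [ 708.4 -180.2] [ 493.6 -326.4]
20 55 [ 550.6 -347.7] [ 596.7 -180.2] [ 567.2 -293. ]
30 53 [ 539.9 -347. ] [ 597.5 -180.2] [ 568.8 -288.9]
40 53 [ 549.2 -347.3] [ 597.  -180.1] [ 567.7 -295.5]
50 53 [ 550.8 -347. ] [ 611.7 -180.2] [ 569.  -285.5]
60 83 [ 550.8 -347.9] [ 640.4 -180.2] [ 584.5 -283.4]
70 164 [ 551.2 -346.8] [ 640.8 -180.3] [ 587.8 -288.5]
80 213 [ 549.3 -347.7] [ 641.  -235.3] [ 601.3 -281. ]
90 90 [ 550.2 -346.9] [ 632.  -243.5] [ 592.3 -293. ]
100 45 [ 545.6 -347.1] [ 572.1 -307. ] [ 564.8 -328.5]
110 130 [ 524.9 -347.3] [ 606.6 -277. ] [ 552.4 -329. ]
120 242 
[... 610 characters left out ...]
420.6 -435.4] [ 716.5 -260.5] [ 486.3 -334.5]
20 49 [ 524.9 -329.4] [ 569.1 -298.3] [ 541.7 -308.8]
30 43 [ 524.8 -328.5] [ 561.1 -299.3] [ 538.4 -308.1]
40 48 [ 524.8 -332.8] [ 563.1 -299.8] [ 541.3 -306.8]
50 46 [ 524.6 -330.2] [ 563.1 -298.7] [ 538.  -308.6]
60 87 [ 524.2 -327.9] [ 637.6 -233.7] [ 562.5 -290.3]
70 163 [ 525.4 -333.8] [ 638.2 -180.1] [ 573.6 -281.4]
80 221 [ 524.9 -331.1] [ 638.  -233.8] [ 588.9 -273.3]
90 92 [ 524.8 -329.5] [ 632.7 -239.9] [ 578.6 -280.8]
100 58 [ 524.8 -332.3] [ 565.1 -300.1] [ 541.7 -308.1]
110 114 [ 524.7 -345.5] [ 585.2 -279.3] [ 542.1 -316.7]
120 257 [ 526.2 -344.1] [ 610.3 -260.3] [ 568.8 -300.2]
130 6 [ 590.5 -282. ] [ 603.2 -262.7] [ 596.4 -271.2]
```

View pics/crop.png

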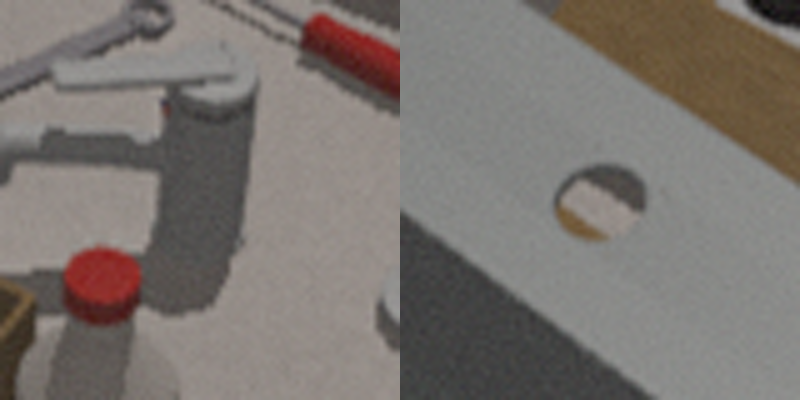

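The left crop of picture 4 shows the small tap: a short body with a flat lever, and a straight spout running to the lower left. The right crop shows the tap hole as a round opening about 18 px wide, centred at side (181.5,256.5). That gives these estimates:

| Item | World position (mm) | Yaw |
|---|---|---|
| Hole | (563.3, 65) | sink x about 87.3° |
| Ring | (416.5, −345) | – |
| Tap axis | (549, −324) | about 44° |

Next I go above the hole and check it with the wrist camera.

```bash
cat >> h.py <<'E'
from scipy.spatial.transform import Rotation as Ro, Slerp
def plan(stops,vmax=58,wmax=9.5,start=None):
    """stops: list of (x,y,z,yaw_deg,hand,vmax or None), tool down. prints rows"""
    s=env.state()
    p,R=(s["eef_pos"],Ro.from_euler("xyz",s["tcp_rot"])) if start is None else start
    rows=[]
    for (x,y,z,yw,h,v) in stops:
        T=np.array([x,y,z],float);Rt=Ro.from_euler("xyz",[np.pi,0,np.deg2rad(yw)])
        rv=(R.inv()*Rt).as_rotvec()
        n=max(1,int(np.ceil(max(np.linalg.norm(T-p)/(v or vmax),np.rad2deg(np.linalg.norm(rv))/wmax))))
        p0=p;R0=R
        for i in range(1,n+1):
            Tn=p0+(T-p0)*i/n;Rn=R0*Ro.from_rotvec(rv*i/n)
            w=np.rad2deg((R.inv()*Rn).as_rotvec()).round(1);d=R.inv().apply(Tn-p).round(1)
            rows.append([*w.tolist(),*d.tolist(),h])
            p=p+R.apply(d);R=R*Ro.from_rotvec(np.deg2rad(w))
    for i in range(0,len(rows),10): print(str(rows[i:i+10]).replace(" ",""))
E
python3 - <<'E'
from h import *
print(env.state()["tcp_rot"])
plan([(400,450,360,130,95,None),(560,200,370,100,95,None),(563,65,380,87,95,None)])
E
```

```text
[ 3.14152880e+00 -9.50627838e-06  2.91281821e+00]
[[0.0,-0.0,6.1,-47.9,-16.0,-11.3,95],[0.0,-0.0,6.2,-49.4,-10.8,-11.3,95],[0.0,-0.0,6.1,-50.2,-5.4,-11.3,95],[0.0,-0.0,6.2,-50.5,-0.1,-11.3,95],[0.0,-0.0,6.1,-50.3,5.4,-11.3,95],[0.0,-0.0,6.2,-49.3,10.7,-11.3,95],[0.0,-0.0,5.0,-49.1,-6.3,-1.7,95],[0.0,-0.0,5.0,-49.4,-2.1,-1.6,95],[0.0,-0.0,5.0,-49.4,2.3,-1.7,95],[0.0,-0.0,5.0,-49.1,6.5,-1.6,95]]
[[0.0,-0.0,5.0,-48.2,10.9,-1.7,95],[0.0,-0.0,5.0,-47.2,14.9,-1.7,95],[0.0,-0.0,4.3,-44.5,-6.8,-3.3,95],[0.0,-0.0,4.4,-44.9,-3.5,-3.4,95],[0.0,-0.0,4.3,-45.0,0.0,-3.3,95]]
```

Call:
jog_arm(
  motion=[
    [0,0,6.1,-48,-16,-11,95],
    [0,0,6.2,-49,-11,-11,95],
    [0,0,6.1,-50,-5,-11,95],
    [0,0,6.2,-50,0,-11,95],
    [0,0,6.1,-50,5,-11,95],
    [0,0,6.2,-49,11,-11,95],
    [0,0,5,-49,-6,-2,95],
    [0,0,5,-49,-2,-2,95],
    [0,0,5,-49,2,-2,95],
    [0,0,5,-49,6,-2,95],
  ],
)

```text
t: 2.55
eef_pos: [505.1, 283.6, 366.4]
tcp_rot: [3.141, -0.0, 1.917]
ft_force: [0.1, 0.5, -0.1]
opening: 0.996
grip_force: 0.0
```

Call:
jog_arm(
  motion=[
    [0,0,5,-48,11,-2,95],
    [0,0,5,-47,15,-2,95],
    [0,0,4.3,-44,-7,-3,95],
    [0,0,4.4,-45,-3,-3,95],
    [0,0,4.3,-45,0,-3,95],
    [0,0,0,0,0,0,95],
  ],
)

```text
t: 3.3
eef_pos: [561.2, 65.1, 379.5]
tcp_rot: [3.141, 0.0, 1.514]
ft_force: [-0.0, 0.2, -0.4]
opening: 0.997
grip_force: 0.0
```

Run:
```python
from h import *
np.set_printoptions(precision=2,suppress=True)
c=env.read_camera("wrist");s=env.state();print(s["eef_pos"],s["tcp_rot"],s["joints"],s["t"])
save(c,"w1");W=pts(c);np.save("w1.npy",W)
print(np.linalg.inv(c["world_to_cam"]),c["camera_matrix"][0,0],proj(c,[563.3,65,148]))
for r in env.recognise("wrist","tap_hole"): print(r)
```

```text
[561.13  66.51 379.38] [ 3.14 -0.    1.52] [0.   0.33 1.59 0.   1.23 0.06] 3.35
[[  1.     0.06   0.02 565.25]
 [ -0.06   0.95   0.29 149.86]
 [  0.    -0.29   0.96 473.34]
 [  0.     0.     0.     1.  ]] 305.39672585967287 (np.float64(260.47460544466986), np.float64(177.14211039884927))
{'location': [259.0, 105.4], 'score': 0.88}
```

View pics/w1.png

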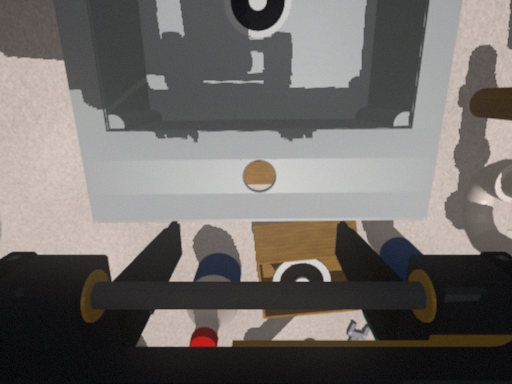

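The wrist view shows the hole at (259,176), where I predicted (260,177). The flap and the bottles stay behind the deck's edge. Now I refine the hole from this view and plan the ring approach.

Run:
```python
from h import *
np.set_printoptions(precision=2,suppress=True)
c=env.read_camera("wrist");W=pts(c)
K=c["camera_matrix"];M=np.linalg.inv(c["world_to_cam"])
def ray(ct,z):
    d=np.c_[(ct[:,0]-K[0,2])/K[0,0],-(ct[:,1]-K[1,2])/K[1,1],-np.ones(len(ct))]@M[:3,:3].T
    return M[:3,3]+d*((z-M[2,3])/d[:,2])[:,None]
m=abs(W[...,2]-148)<8
print("z",np.median(W[m][:,2]))
x,y,w,h=235,152,50,50
g=(~m[y:y+h,x:x+w]).astype(np.uint8)
n,l,s,ce=cv2.connectedComponentsWithStats(g,connectivity=4)
k=l[25,25];print(s[k])
# sub-pixel: colour saturation of hole
sub=cv2.resize(g*(l==k).astype(np.uint8)*255,None,fx=1,fy=1)
ct=cv2.findContours(((l==k)*1).astype(np.uint8),0,1)[0][0][:,0].astype(float)+[x,y]
q=ray(ct,148);print("hole depth",cv2.minEnclosingCircle(q[:,:2].astype(np.float32)),cv2.fitEllipse(q[:,:2].astype(np.float32)))
# deck edges: rear edge points per column: last deck row
for nm,cols in (("rear",range(110,420,6)),):
    E=[]
    for u in cols:
        r=np.where(m[:225,u])[0]
        if len(r): E.append((u,r.max()+.5))
    q=ray(np.array(E),148);f=cv2.fitLine(q[:,:2].astype(np.float32),cv2.DIST_HUBER,0,.01,.01).ravel();print("rear",f,np.rad2deg(np.arctan2(f[1],f[0])))
for nm in ("left","right"):
    E=[]
    for v in range(60,215,6):
        r=np.where(m[v])[0]
        if len(r): E.append((r.min()-.5 if nm=="left" else r.max()+.5,v))
    q=ray(np.array(E),148);f=cv2.fitLine(q[:,:2].astype(np.float32),cv2.DIST_HUBER,0,.01,.01).ravel();print(nm,f,np.rad2deg(np.arctan2(f[1],f[0])))
plan([(563,-60,375,75,95,None),(416.5,-345,300,50,95,None),(416.5,-345,200,50,95,None)])
```

```text
z 149.35343096479545
[  9  11  32  30 739]
hole depth ((562.1787109375, 66.82074737548828), 17.320735931396484) ((562.2039794921875, 66.72150421142578), (32.83723449707031, 33.78233337402344), 89.7062759399414)
rear [  1.    -0.05 554.13  12.62] -2.6641223
left [  0.05   1.   373.4  131.49] 87.361
right [  0.05   1.   755.66 102.19] 87.32321
[[0.0,-0.0,4.0,-42.6,2.9,1.4,95],[-0.0,-0.0,4.0,-42.3,5.8,1.4,95],[-0.0,-0.0,4.0,-41.7,8.7,1.4,95],[-0.0,-0.0,4.2,-52.2,-11.3,12.5,95],[-0.0,-0.0,4.1,-52.9,-7.5,12.5,95],[-0.0,-0.0,4.2,-53.3,-3.6,12.4,95],[-0.0,-0.0,4.2,-53.4,0.2,12.5,95],[-0.0,-0.0,4.2,-53.2,4.2,12.5,95],[-0.0,-0.0,4.1,-52.8,8.1,12.5,95],[-0.0,-0.0,0.0,-0.0,-0.0,50.0,95]]
[[-0.0,-0.0,0.0,-0.1,-0.0,50.0,95]]
```

Call:
jog_arm(
  motion=[
    [0,0,4,-42.5,3,1.5,95],
    [0,0,4,-42.5,6,1.5,95],
    [0,0,4,-41.5,8.5,1.5,95],
    [0,0,4.2,-52,-11.5,12.5,95],
    [0,0,4.1,-53,-7.5,12.5,95],
    [0,0,4.2,-53.5,-3.5,12.5,95],
    [0,0,4.2,-53.5,0,12.5,95],
    [0,0,4.2,-53,4,12.5,95],
    [0,0,4.1,-53,8,12.5,95],
    [0,0,0,0,0,50,95],
  ],
)

```text
t: 4.7
eef_pos: [415.8, -347.7, 250.5]
tcp_rot: [3.136, 0.001, 0.87]
ft_force: [0.8, -0.2, -1.3]
opening: 1.0
grip_force: 0.0
```

Call:
jog_arm(
  motion=[
    [0,0,0,0,0,50,95],
    [0,0,0,0,0,0,95],
  ],
)

```text
t: 4.95
eef_pos: [415.7, -343.8, 197.2]
tcp_rot: [-3.135, -0.001, 0.874]
ft_force: [-0.8, -0.4, 0.6]
opening: 0.998
grip_force: 0.0
```

```bash
cat >> h.py <<'E'
def ray(c,ct,z):
    K=c["camera_matrix"];M=np.linalg.inv(c["world_to_cam"]);ct=np.asarray(ct,float)
    d=np.c_[(ct[:,0]-K[0,2])/K[0,0],-(ct[:,1]-K[1,2])/K[1,1],-np.ones(len(ct))]@M[:3,:3].T
    return M[:3,3]+d*((z-M[2,3])/d[:,2])[:,None]
E
python3 - <<'E'
from h import *
np.set_printoptions(precision=2,suppress=True)
c=env.read_camera("wrist");s=env.state();print(s["eef_pos"],s["tcp_rot"],s["joints"],s["t"],s["ft_force"])
save(c,"w2");W=pts(c);print(proj(c,[416.5,-345,16]))
for r in env.recognise("wrist","ring_mid"): print(r)
m=(W[...,2]>11.5)&(W[...,2]<24)&(np.hypot(W[...,0]-416,W[...,1]+345)<45)
n,l,st,ce=cv2.connectedComponentsWithStats(m.astype(np.uint8));k=1+np.argmax(st[1:,4]);print(st[k],np.median(W[l==k][:,2]))
cn,h=cv2.findContours((l==k).astype(np.uint8),cv2.RETR_CCOMP,1)
for q in cn:
    if len(q)>10:
        g=ray(c,q[:,0],16)[:,:2].astype(np.float32);print(cv2.minEnclosingCircle(g),cv2.fitEllipse(g))
E
```

```text
[ 416.39 -344.49  199.45] [-3.14 -0.    0.87] [-0.81  0.49  1.86  0.    0.79 -0.12] 5.0 [ 0.21 -0.16  0.04]
(np.float64(262.45575363549597), np.float64(190.50166332240232))
{'location': [257.6, 200.4], 'score': 0.86}
[ 232  160   61   60 2392] 17.331039054807775
((415.9455261230469, -344.33172607421875), 29.204517364501953) ((415.8768310546875, -344.4055480957031), (56.348388671875, 57.449886322021484), 139.6719207763672)
((415.95574951171875, -344.23419189453125), 12.165363311767578) ((416.08990478515625, -344.10455322265625), (23.132715225219727, 23.503890991210938), 46.13299560546875)
```

View pics/w2.png

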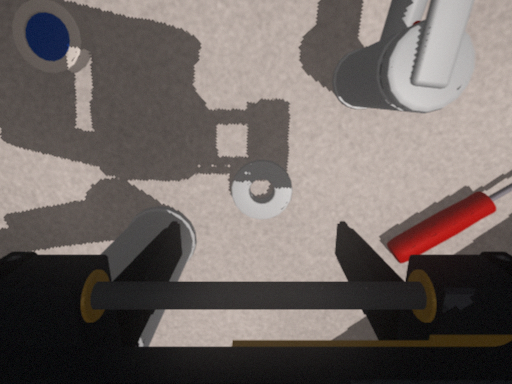

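The picture shows the ring at (262,190), lip down, as predicted. The large tap is close to the left finger at (165,235) and the small tap is at (430,65). I check how much room the gripper body has and choose the yaw from that.

Run:
```python
from h import *
np.set_printoptions(precision=1,suppress=True)
P=np.vstack([np.load("scene.npy").reshape(-1,3),np.load("side.npy").reshape(-1,3)])
P=P[~np.isnan(P[:,0])]
Q=P[(P[:,2]>25)&(np.hypot(P[:,0]-416,P[:,1]+344)<190)]
for z in range(25,260,30):
    q=Q[(Q[:,2]>=z)&(Q[:,2]<z+30)]
    for nm,k in(("L",q[:,0]<416),("S",q[:,0]>=416)):
        r=q[k]
        if len(r): print(z,nm,len(r),r[:,:2].min(0),r[:,:2].max(0))
# min distance between gripper body rect (both axes, 95x200 incl. margin) vs points above z 80
B=Q[Q[:,2]>75]
for yw in range(-40,60,10):
    a=np.deg2rad(yw);d=B[:,:2]-[416,-344.3]
    x=d@[np.cos(a),np.sin(a)];y=d@[np.sin(a),-np.cos(a)]
    dx=np.maximum(abs(x)-37.5,0);dy=np.maximum(abs(y)-90,0);print(yw,np.hypot(dx,dy).min(),B[np.hypot(dx,dy).argmin()])
```

```text
25 L 373 [ 271.4 -352.9] [ 337.2 -287.2]
25 S 360 [ 480.2 -490.6] [ 572.1 -299. ]
55 L 370 [ 270.8 -352.6] [ 336.5 -286.9]
55 S 490 [ 524.2 -347.9] [ 597.8 -269.2]
85 L 630 [ 233.3 -353. ] [ 336.8 -270.3]
85 S 329 [ 524.7 -347.4] [ 596.3 -271.4]
115 L 507 [ 235.  -353.1] [ 336.6 -277.6]
115 S 597 [ 524.9 -347. ] [ 596.4 -269.3]
145 L 1128 [ 232.  -352.6] [ 336.9 -273.2]
175 L 149 [ 233.4 -315.8] [ 289.1 -272.6]
-40 26.04201985595115 [ 526.7 -309.3   98.1]
-30 37.45905441510176 [ 336.9 -331.3  155.6]
-20 41.2334637491297 [ 336.9 -331.3  155.6]
-10 42.61559662819535 [ 336.9 -331.3  155.6]
0 41.5634576441613 [ 336.9 -331.3  155.6]
10 36.08840447507352 [ 336.3 -316.1  140.5]
20 26.19025393729281 [ 334.6 -307.   140.5]
30 14.30202891302092 [ 334.6 -307.   140.5]
40 0.7589141664524846 [ 333.8 -305.9   80.1]
50 0.0 [ 327.7 -313.6  165.7]
```

Run:
```python
from h import *
plan([(416,-344.3,175,0,80,None),(416,-344.3,100,0,80,25),(416,-344.3,86.5,0,80,7)])
```

```text
[[0.0,-0.0,8.3,0.0,-0.2,4.3,80],[0.0,-0.0,8.4,-0.0,-0.1,4.3,80],[0.0,-0.0,8.3,-0.1,-0.2,4.3,80],[0.0,-0.0,8.4,-0.0,-0.1,4.3,80],[0.0,-0.0,8.3,-0.1,-0.2,4.3,80],[0.0,-0.0,8.4,-0.1,-0.1,4.2,80],[0.0,-0.0,-0.0,-0.0,0.0,18.8,80],[0.0,-0.0,-0.0,-0.0,0.0,18.7,80],[0.0,-0.0,-0.0,-0.0,0.0,18.8,80],[0.0,-0.0,-0.0,-0.0,0.0,18.7,80]]
[[0.0,-0.0,-0.0,-0.0,0.0,6.8,80],[0.0,-0.0,-0.0,-0.0,0.0,6.7,80]]
```

Call:
jog_arm(
  motion=[
    [0,0,8.3,0,0,4,80],
    [0,0,8.4,0,0,4,80],
    [0,0,8.3,0,0,4,80],
    [0,0,8.4,0,0,4,80],
    [0,0,8.3,0,-0.3,4,80],
    [0,0,8.4,0,-0.3,4,80],
    [0,0,0,0,0,19,80],
    [0,0,0,0,0,19,80],
    [0,0,0,0,0,19,80],
    [0,0,0,0,0,19,80],
  ],
)

```text
t: 6.3
eef_pos: [417.0, -345.1, 101.6]
tcp_rot: [3.139, -0.003, -0.001]
ft_force: [-0.1, 0.2, 1.0]
opening: 0.843
grip_force: 0.0
```

Call:
jog_arm(
  motion=[
    [0,0,0,0,0,6,80],
    [0,0,0,0,0,6,80],
    [0,0,0,0,0,0,80],
  ],
)

```text
t: 6.68
eef_pos: [416.0, -344.7, 88.3]
tcp_rot: [3.141, -0.001, -0.002]
ft_force: [0.6, -0.6, 0.2]
opening: 0.841
grip_force: 0.0
```

Run:
```python
from h import *
np.set_printoptions(precision=2,suppress=True)
s=env.state();print(s["eef_pos"],s["tcp_rot"],s["t"],s["ft_force"],s["opening"])
```

```text
[ 415.96 -344.68   88.26] [ 3.14 -0.   -0.  ] 6.675 [ 0.63 -0.61  0.19] 0.8409189339480655
```

Call:
jog_arm(
  motion=[
    [0,0,0,0,0,1.5,80],
    [0,0,0,0,0,0,50],
    [0,0,0,0,0,0,50],
    [0,0,0,0,0,0,50],
    [0,0,0,0,0,0,50],
  ],
)

```text
t: 7.3
eef_pos: [415.7, -344.6, 86.3]
tcp_rot: [3.141, -0.0, -0.002]
ft_force: [-0.0, -0.3, 0.6]
opening: 0.589
grip_force: 30.0
```

Run:
```python
from h import *
plan([(415.7,-344.6,340,0,50,45),(520,-120,360,45,50,None),(562.3,66.5,330,87.3,50,None)])
```

```text
[[0.0,-0.0,-0.0,0.0,-0.0,-42.3,50],[0.0,-0.0,-0.0,0.0,-0.0,-42.3,50],[0.0,-0.0,-0.1,0.0,-0.0,-42.3,50],[0.0,-0.0,0.0,0.0,-0.0,-42.2,50],[0.0,-0.0,0.0,0.0,-0.0,-42.3,50],[0.0,-0.0,-0.0,0.0,-0.0,-42.3,50],[0.0,-0.0,-9.0,20.9,-44.9,-4.0,50],[0.0,-0.0,-9.0,27.6,-41.1,-4.0,50],[0.0,-0.0,-9.0,33.7,-36.3,-4.0,50],[0.0,-0.0,-9.0,39.0,-30.6,-4.0,50]]
[[0.0,-0.0,-9.0,43.3,-24.1,-4.0,50],[0.0,0.0,-8.5,32.4,-20.4,6.0,50],[0.0,0.0,-8.4,35.0,-15.4,6.0,50],[0.0,0.0,-8.5,36.8,-10.1,6.0,50],[0.0,0.0,-8.4,38.0,-4.5,6.0,50],[0.0,0.0,-8.5,38.2,1.0,6.0,50]]
```

Call:
jog_arm(
  motion=[
    [0,0,0,0,0,-20,50],
    [0,0,0,0,0,-42,50],
    [0,0,0,0,0,-50,50],
    [0,0,0,0,0,-50,50],
    [0,0,0,0,0,-50,50],
    [0,0,0,0,0,-42,50],
    [0,0,-9,21,-45,-4,50],
    [0,0,-9,27.5,-41,-4,50],
    [0,0,-9,33.5,-36.5,-4,50],
    [0,0,-9,39,-30.5,-4,50],
  ],
)

```text
t: 8.55
eef_pos: [499.5, -163.4, 356.2]
tcp_rot: [-3.141, 0.0, 0.631]
ft_force: [0.7, -0.1, -1.0]
opening: 0.589
grip_force: 30.0
```

Call:
jog_arm(
  motion=[
    [0,0,-9,43.5,-24,-4,50],
    [0,0,-8.5,32.5,-20.5,6,50],
    [0,0,-8.4,35,-15.5,6,50],
    [0,0,-8.5,37,-10,6,50],
    [0,0,-8.4,38,-4.5,6,50],
    [0,0,-8.5,38,1,6,50],
    [0,0,0,0,0,0,50],
    [0,0,0,0,0,0,50],
  ],
)

```text
t: 9.55
eef_pos: [562.9, 66.2, 330.1]
tcp_rot: [-3.141, 0.0, 1.521]
ft_force: [0.2, -1.1, -1.4]
opening: 0.59
grip_force: 30.0
```

Run:
```python
from h import *
np.set_printoptions(precision=2,suppress=True)
c=env.read_camera("wrist");s=env.state();print(s["eef_pos"],s["tcp_rot"],s["joints"],s["t"],s["opening"],s["grip_force"])
W=pts(c);e=s["eef_pos"]
print("expected ring px",proj(c,[e[0],e[1],e[2]-70.3]))
m=(abs(W[...,2]-(e[2]-70))<8)&(np.hypot(W[...,0]-e[0],W[...,1]-e[1])<40)
im=c["color"][...,::-1].copy()
cv2.imwrite("pics/w3.png",np.hstack([cv2.resize(im[140:320,150:370],(660,540)),cv2.cvtColor(cv2.resize((m[140:320,150:190]*255).astype(np.uint8),(120,540)),cv2.COLOR_GRAY2BGR)]))
n,l,st,ce=cv2.connectedComponentsWithStats(m.astype(np.uint8));print(st,ce)
print(np.nanpercentile(W[m],[5,50,95],axis=0))
```

```text
[562.93  65.82 330.27] [-3.14  0.    1.52] [-0.    0.37  1.65 -0.    1.12  0.05] 9.6 0.5904213217833023 29.999736906029284
expected ring px (np.float64(259.3871074491117), np.float64(246.2134902150951))
[[     0      0    512    384 190290]
 [   196    194    126     88   6318]] [[255.4  189.93]
 [258.5  238.75]]
[[537.11  46.81 256.79]
 [562.77  72.03 261.09]
 [588.07  93.64 262.34]]
```

View pics/w3.png

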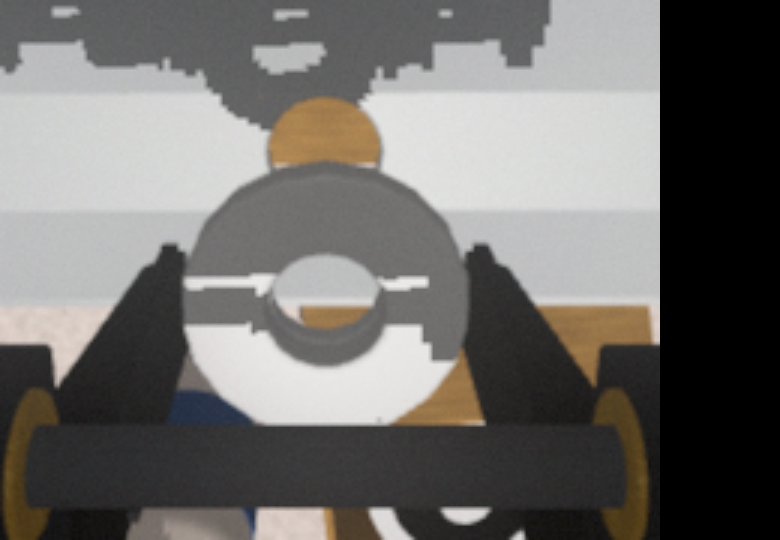

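The ring is held flat between the fingers with its opening at crop (327,308), and the hole is just ahead at crop (325,150). I measure the ring's centre in the same camera, so any camera bias cancels.

```bash
cat > ringfit.py <<'E'
from h import *
from scipy.optimize import least_squares
np.set_printoptions(precision=2,suppress=True)
c=env.read_camera("wrist");s=env.state();W=pts(c);e=s["eef_pos"];zt=e[2]-70.3
m=(abs(W[...,2]-zt)<8)&(np.hypot(W[...,0]-e[0],W[...,1]-e[1])<31)
Q=W[m];A=np.c_[Q[:,:2]-e[:2],np.ones(len(Q))]
f=np.linalg.lstsq(A,Q[:,2],rcond=None)[0];r=Q[:,2]-A@f;k=abs(r)<1.5;f=np.linalg.lstsq(A[k],Q[k,2],rcond=None)[0]
print("plane slope deg",np.rad2deg(f[:2]),"z",f[2],"expected",zt)
g=cv2.cvtColor(c["color"],cv2.COLOR_RGB2GRAY).astype(float)
d=m.astype(np.uint8)
cn,h=cv2.findContours(d,cv2.RETR_CCOMP,cv2.CHAIN_APPROX_NONE)
for ct,hh in zip(cn,h[0]):
    if len(ct)<40: continue
    q=ray(c,ct[:,0],zt)[:,:2];rad=29 if hh[3]<0 else 12
    L=least_squares(lambda p:np.hypot(q[:,0]-p[0],q[:,1]-p[1])-rad,e[:2],loss="soft_l1",f_scale=.4)
    print("R",rad,"centre",L.x,"rel tcp",L.x-e[:2],np.median(abs(L.fun)))
print(e,s["tcp_rot"])
E
python3 ringfit.py
```

```text
plane slope deg [-0.05 -0.15] z 261.22655276904413 expected 260.06127879488895
R 29 centre [562.63  68.61] rel tcp [-0.33  3.  ] 0.4819926680368827
R 12 centre [562.67  70.57] rel tcp [-0.28  4.95] 0.9029449835072771
[562.96  65.62 330.36] [3.14 0.   1.52]
```

```bash
sed -i 's/(abs(W\[...,2\]-zt)<8)/(abs(W[...,2]-zt-1.1)<1.6)/' ringfit.py; python3 ringfit.py
```

```text
plane slope deg [-0.05 -0.04] z 261.3738979260432 expected 260.11543200618445
R 29 centre [562.7  67.3] rel tcp [-0.28  1.74] 0.6625000655919866
R 12 centre [562.61  67.28] rel tcp [-0.37  1.72] 0.18960687290357647
[562.98  65.56 330.42] [ 3.14 -0.    1.52]
```

```bash
sed -i 's/,e,s\["tcp_rot"\]//' ringfit.py
cat >> ringfit.py <<'E'
md=abs(W[...,2]-149.3)<4
x0,x1,y0,y1=232,284,165,193
P=[]
for u in range(238,279):
    col=W[y0:y1,u,2];lo=np.where(col<140)[0]
    if len(lo): P.append((u,y0+lo.min()-.5))
for v in range(176,190):
    row=W[v,x0:x1,2];lo=np.where(row<140)[0]
    if len(lo): P+=[(x0+lo.min()-.5,v),(x0+lo.max()+.5,v)]
q=ray(c,np.array(P),149.3)[:,:2]
L=least_squares(lambda p:np.hypot(q[:,0]-p[0],q[:,1]-p[1])-17.5,[562,66],loss="soft_l1",f_scale=.4)
print("hole z149.3",L.x,np.median(abs(L.fun)),len(P))
E
sed -i 's/zt=e\[2\]-70.3/zt=e[2]-69.0/; s/-zt-1.1/-zt+.2/' ringfit.py; python3 ringfit.py; python3 ringfit.py|tail -1
```

```text
plane slope deg [0.04 0.01] z 261.41379194681446 expected 261.4208468807935
R 29 centre [562.59  67.77] rel tcp [-0.43  2.21] 0.8160548563011893
R 12 centre [562.68  67.84] rel tcp [-0.35  2.28] 0.16310293741182047
[563.02  65.57 330.42] [ 3.14 -0.    1.52]
hole z149.3 [562.16  66.55] 0.2000430922781149 65
hole z149.3 [562.16  66.49] 0.2064890204431009 65
```

Call:
jog_arm(
  motion=[
    [0,0,0,-1.1,-0.4,20,50],
    [0,0,0,0,0,30,50],
    [0,0,0,0,0,25,50],
    [0,0,0,0,0,14,50],
    [0,0,0,0,0,0,50],
    [0,0,0,0,0,0,50],
  ],
)

```text
t: 10.55
eef_pos: [563.0, 65.3, 242.1]
tcp_rot: [3.14, -0.0, 1.522]
ft_force: [0.4, 0.0, -2.3]
opening: 0.592
grip_force: 30.0
```

```bash
python3 - <<'E'
from h import *
np.set_printoptions(precision=2,suppress=True)
for n in ["scene","side"]:
    c=env.read_camera(n);W=pts(c);s=env.state();e=s["eef_pos"];print(e,s["tcp_rot"],s["ft_force"])
    m=(abs(W[...,2]-(e[2]-70))<3.5)&(np.hypot(W[...,0]-e[0],W[...,1]-e[1])<34)
    print(n,m.sum(),proj(c,[562,65,170]))
    if m.sum()>10: print(W[m].min(0),W[m].max(0))
    save(c,"d_"+n)
E
python3 ringfit.py | head -3
```

```text
[562.98  65.3  242.21] [ 3.14 -0.    1.52] [ 0.05  0.08 -1.34]
scene 154 (np.float64(352.1955956081588), np.float64(166.10680212827464))
[529.94  37.36 168.77] [596.24  88.43 175.66]
[562.9   65.34 242.15] [ 3.14 -0.    1.52] [-0.76  0.51 -0.64]
side 273 (np.float64(181.12011389468245), np.float64(248.90621185086928))
[530.33  62.2  168.67] [594.66  96.63 175.45]
plane slope deg [ 0.1  -0.08] z 173.1442494419741 expected 173.04554838043336
R 29 centre [562.65  67.51] rel tcp [-0.19  2.12] 0.8018303590617517
R 12 centre [562.67  67.64] rel tcp [-0.18  2.25] 0.2123133592701798Traceback (most recent call last):
  File "ringfit.py", line 27, in <module>
    q=ray(c,np.array(P),149.3)[:,:2]
      ~~~^^^^^^^^^^^^^^^^^^^^^
  File "h.py", line 34, in ray
    d=np.c_[(ct[:,0]-K[0,2])/K[0,0],-(ct[:,1]-K[1,2])/K[1,1],-np.ones(len(ct))]@M[:3,:3].T
             ~~^^^^^
IndexError: too many indices for array: array is 1-dimensional, but 2 were indexed
```

Call:
jog_arm(
  motion=[
    [0,0,0,-0.8,-0.4,2,50],
    [0,0,0,0,0,3,50],
    [0,0,0,0,0,2,50],
    [0,0,0,0,0,2,50],
    [0,0,0,0,0,0,50],
  ],
)

```text
t: 11.32
eef_pos: [562.2, 64.6, 232.0]
tcp_rot: [-3.141, -0.0, 1.522]
ft_force: [0.2, 0.3, -1.5]
opening: 0.592
grip_force: 30.0
```

Call:
jog_arm(
  motion=[
    [0,0,0,0,0,1,50],
    [0,0,0,0,0,1,50],
    [0,0,0,0,0,0,50],
  ],
)

```text
t: 11.7
eef_pos: [562.2, 64.6, 230.2]
tcp_rot: [-3.142, -0.0, 1.522]
ft_force: [-1.1, -0.3, -1.0]
opening: 0.595
grip_force: 30.0
```

Call:
jog_arm(
  motion=[
    [0,0,0,0,0,1,50],
    [0,0,0,0,0,0.5,50],
    [0,0,0,0,0,0,50],
  ],
)

```text
t: 12.08
eef_pos: [562.2, 64.6, 228.7]
tcp_rot: [-3.142, -0.0, 1.522]
ft_force: [-0.4, -0.2, -0.8]
opening: 0.591
grip_force: 30.0
```

Call:
jog_arm(
  motion=[
    [0,0,0,0,0,0.5,50],
    [0,0,0,0,0,0.5,50],
    [0,0,0,0,0,0,50],
  ],
)

```text
t: 12.45
eef_pos: [562.2, 64.6, 228.3]
tcp_rot: [3.141, -0.0, 1.522]
ft_force: [-1.3, -0.2, 4.5]
opening: 0.59
grip_force: 30.0
```

Call:
jog_arm(
  motion=[
    [0,0,0,0,0,0,62],
    [0,0,0,0,0,0,80],
    [0,0,0,0,0,0,80],
    [0,0,0,0,0,-10,80],
    [0,0,0,0,0,-40,80],
    [0,0,0,0,0,-50,80],
    [0,0,0,0,0,-50,80],
    [0,0,0,0,0,0,80],
  ],
)

```text
t: 13.45
eef_pos: [562.6, 64.6, 382.1]
tcp_rot: [3.134, -0.0, 1.522]
ft_force: [-0.1, 0.2, -1.2]
opening: 0.841
grip_force: 0.0
```

Run:
```python
from h import *
from scipy.optimize import least_squares
np.set_printoptions(precision=2,suppress=True)
c=env.read_camera("wrist");s=env.state();e=s["eef_pos"];W=pts(c);print(e,s["tcp_rot"],s["t"])
m=(abs(W[...,2]-159.4)<4)&(np.hypot(W[...,0]-562,W[...,1]-66)<36)
Q=W[m];A=np.c_[Q[:,:2]-[562,66],np.ones(len(Q))];f=np.linalg.lstsq(A,Q[:,2],rcond=None)[0];k=abs(Q[:,2]-A@f)<1.5;f=np.linalg.lstsq(A[k],Q[k,2],rcond=None)[0]
print("slope",np.rad2deg(f[:2]),f[2],len(Q))
m=(abs(W[...,2]-f[2])<2)&(np.hypot(W[...,0]-562,W[...,1]-66)<36)
for ct in cv2.findContours(m.astype(np.uint8),cv2.RETR_CCOMP,1)[0]:
    if len(ct)>30:
        q=ray(c,ct[:,0],f[2])[:,:2].astype(np.float32);print(cv2.fitEllipse(q))
d=(abs(W[...,2]-149.3)<4);print("deck z",np.median(W[d][:,2]))
im=c["color"][...,::-1];u,v=map(int,proj(c,[562,66,158]))
cv2.imwrite("pics/w4.png",cv2.resize(im[max(v-60,0):v+60,u-80:u+80],(800,600),interpolation=cv2.INTER_CUBIC))
# tap
P=np.load("tap.npy");np.random.seed(0)
b=P[(P[:,2]>12)&(P[:,2]<118)&(np.hypot(P[:,0]-549,P[:,1]+324)<30)]
for z0,z1,r in((14,45,None),(80,116,None)):
    q=b[(b[:,2]>z0)&(b[:,2]<z1)]
    L=least_squares(lambda p:np.hypot(q[:,0]-p[0],q[:,1]-p[1])-23.5,[549,-324],loss="soft_l1",f_scale=1);print("axis",L.x,len(q))
q=P[(P[:,2]>121)&(P[:,2]<134)];q=q[np.hypot(q[:,0]-549,q[:,1]+324)>26]
d=q[:,:2]-[549,-324];print("lever yaw",np.rad2deg(np.arctan2(*d.mean(0)[::-1])))
q=P[(P[:,2]>50)&(P[:,2]<72)];d=q[:,:2]-[549,-324];r=np.hypot(*d.T);k=(r>30)&(r<135);print("spout yaw",np.rad2deg(np.arctan2(*d[k].mean(0)[::-1])),k.sum())
```

```text
[562.14  64.61 379.51] [ 3.14 -0.    1.52] 13.5
slope [-0.09 -0.12] 159.3395889890222 1827
((562.1072998046875, 66.5185775756836), (55.98799133300781, 56.073997497558594), 94.47398376464844)
((562.0767822265625, 66.44041442871094), (24.340791702270508, 24.641206741333008), 76.21820068359375)
deck z 149.40073194629753
axis [ 547.33 -324.48] 274
axis [ 547.36 -324.64] 360
lever yaw 45.08005793866404
spout yaw 45.239690376122695 89
```

View pics/w4.png

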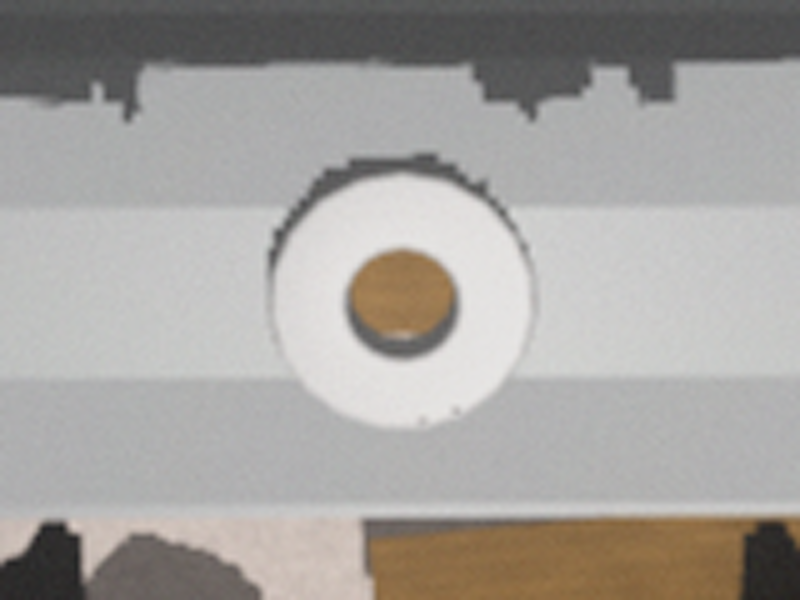

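The ring is seated: its flange is level to about 0.1° and its top is 9.9 mm above the deck, concentric with the hole at crop (402,300). Next I move above the small tap, yaw 45°.

Run:
```python
from h import *
plan([(556,-140,370,65,90,None),(548,-324,290,45,90,None)])
```

```text
[[0.0,-0.0,5.5,-51.2,1.0,2.4,90],[0.1,-0.0,5.6,-50.8,5.8,2.3,90],[0.0,-0.0,5.5,-50.0,10.8,2.4,90],[0.1,-0.1,5.6,-48.8,15.6,2.3,90],[-0.0,0.0,5.0,-42.5,17.6,20.0,90],[-0.0,0.0,5.0,-40.8,21.3,20.1,90],[-0.0,0.0,5.0,-38.8,24.8,20.0,90],[-0.0,0.0,5.0,-36.5,28.0,20.0,90]]
```

Call:
jog_arm(
  motion=[
    [0,0,5.5,-51,1,2.5,90],
    [0,0,5.5,-51,6,2.5,90],
    [0,0,5.5,-50,11,2.5,90],
    [0,0,5.5,-49,15.5,2.5,90],
    [0,0,5,-42.5,17.5,20,90],
    [0,0,5,-41,21.5,20,90],
    [0,0,5,-39,25,20,90],
    [0,0,5,-36.5,28,20,90],
    [0,0,0,0,0,0,90],
    [0,0,0,0,0,0,90],
  ],
)

```text
t: 14.75
eef_pos: [549.0, -324.2, 287.0]
tcp_rot: [-3.14, -0.0, 0.789]
ft_force: [0.8, 0.5, -0.8]
opening: 0.948
grip_force: 0.0
```

```bash
cat > tapfit.py <<'E'
from h import *
from scipy.optimize import least_squares
np.set_printoptions(precision=2,suppress=True)
c=env.read_camera("wrist");s=env.state();e=s["eef_pos"];W=pts(c);print(e,np.rad2deg(s["tcp_rot"]),s["t"])
Q=W.reshape(-1,3);Q=Q[~np.isnan(Q[:,0])];Q=Q[np.hypot(Q[:,0]-548,Q[:,1]+324)<140]
def prin(q):
    f=cv2.fitLine(q[:,:2].astype(np.float32),cv2.DIST_HUBER,0,.01,.01).ravel();return np.rad2deg(np.arctan2(f[1],f[0])),f[2:]
l=Q[(Q[:,2]>124)&(Q[:,2]<136)];d=l[:,:2]-[548,-324];l2=l[np.hypot(*d.T)>26];print("lever",prin(l2),np.median(l2[:,2]),len(l2))
sp=Q[(Q[:,2]>45)&(Q[:,2]<78)];d=sp[:,:2]-[548,-324];r=np.hypot(*d.T);sp=sp[(r>30)&(r<132)];print("spout",prin(sp),sp[:,2].max(),len(sp))
t=Q[(Q[:,2]>116)&(Q[:,2]<124)&(np.hypot(Q[:,0]-548,Q[:,1]+324)<32)];print("top z",np.median(t[:,2]),len(t))
h=cv2.convexHull(t[:,:2].astype(np.float32))[:,0]
print("top circle",cv2.minEnclosingCircle(h))
b=Q[(Q[:,2]>20)&(Q[:,2]<110)&(np.hypot(Q[:,0]-548,Q[:,1]+324)<31)]
if len(b)>30:
    L=least_squares(lambda p:np.hypot(b[:,0]-p[0],b[:,1]-p[1])-23.5,[548,-324],loss="soft_l1",f_scale=1);print("body",L.x,len(b))
print(proj(c,[548,-324,119]));save(c,"w5")
E
python3 tapfit.py
```

```text
[ 549.21 -323.78  287.59] [-179.96   -0.01   45.27] 14.8
lever (np.float32(43.316463), array([ 586.56, -285.91], dtype=float32)) 127.8969938563971 1591Traceback (most recent call last):
  File "tapfit.py", line 9, in <module>
    sp=Q[(Q[:,2]>45)&(Q[:,2]<78)];d=sp[:,:2]-[548,-324];r=np.hypot(*d.T);sp=sp[(r>30)&(r<132)];print("spout",prin(sp),sp[:,2].max(),len(sp))
                                                                                                             ~~~~^^^^
  File "tapfit.py", line 7, in prin
    f=cv2.fitLine(q[:,:2].astype(np.float32),cv2.DIST_HUBER,0,.01,.01).ravel();return np.rad2deg(np.arctan2(f[1],f[0])),f[2:]
      ~~~~~~~~~~~^^^^^^^^^^^^^^^^^^^^^^^^^^^^^^^^^^^^^^^^^^^^^^^^^^^^^
cv2.error: OpenCV(4.12.0) /io/opencv/modules/imgproc/src/linefit.cpp:50: error: (-215:Assertion failed) count > 0 in function 'fitLine2D_wods'
```

```bash
sed -i 's/Q\[:,2\]<78/Q[:,2]<105/' tapfit.py; python3 tapfit.py
```

```text
[ 549.35 -323.61  287.96] [-180.     -0.01   45.29] 14.85
lever (np.float32(43.3692), array([ 586.53, -286.08], dtype=float32)) 127.89731476054786 1575
spout (np.float32(42.75373), array([ 620.22, -253.42], dtype=float32)) 96.02090653450028 1119
top z 120.24514691083479 1274
top circle ((551.4625244140625, -322.143310546875), 27.81348991394043)
body [ 546.12 -325.04] 253
(np.float64(259.27167679829915), np.float64(194.93452455923057))
```

View pics/w5.png

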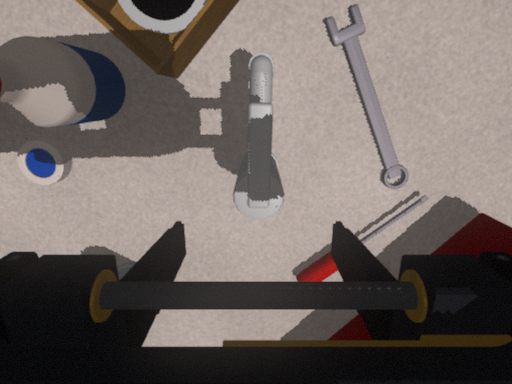

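The picture shows the chosen tap below the gripper, with its body at (259,195) and its spout and lever running up the image to (260,65), in line with the tool's x. The tape, wrench and screwdriver are clear of the finger path. I fit the top disc's rear arc to get the axis.

```bash
cat > tf2.py <<'E'
from h import *
from scipy.optimize import least_squares
np.set_printoptions(precision=2,suppress=True)
c=env.read_camera("wrist");s=env.state();e=s["eef_pos"];W=pts(c)
R=Ro.from_euler("xyz",s["tcp_rot"])
T=((W-e).reshape(-1,3)@R.as_matrix()).reshape(W.shape)   # tool frame
zt=e[2]-120.2 # tool z of top disc
m=(abs(T[...,2]-zt)<3.5)&(np.hypot(T[...,0],T[...,1])<34)
print("top tool z",np.median(T[m][:,2]),m.sum())
P=[]
for u in range(512):
    r=np.where(m[:,u])[0]
    if len(r): P.append((u,r.max()+.5))
P=np.array(P);q=ray(c,P,120.2);t=R.inv().apply(q-e)
k=t[:,0]<2;t=t[k]
for fix in (True,False):
    L=least_squares(lambda p:np.hypot(t[:,0]-p[0],t[:,1]-p[1])-(23.5 if fix else p[2]),[0,0,23.5],loss="soft_l1",f_scale=.5);print("axis tool xy",L.x,len(t),np.median(abs(L.fun)),"world",e+R.apply([*L.x[:2],0]))
def yaw(a,b,lo,hi):
    g=T[(T[...,2]>a)&(T[...,2]<b)&(T[...,0]>lo)&(T[...,0]<hi)&(abs(T[...,1])<30)]
    xs=np.arange(lo,hi,4.);ys=[]
    for x in xs:
        h=g[abs(g[:,0]-x)<2,1];ys.append((h.min()+h.max())/2 if len(h)>4 else np.nan)
    ys=np.array(ys);k=~np.isnan(ys);f=np.polyfit(xs[k],ys[k],1);return "slope deg %.2f y(0) %.2f n %d"%(np.rad2deg(np.arctan(f[0])),f[1],k.sum())
z0=e[2]
print("lever",yaw(zt-12,zt-5,30,78));print("spout",yaw(zt+20,zt+70,85,122),"(+slope: tap yaw = tool yaw - slope)")
print(e,np.rad2deg(s["tcp_rot"]))
E
python3 tf2.py
```

```text
top tool z 167.9322363139584 1204
axis tool xy [-1.16 -1.36 23.5 ] 51 0.31826832209992517 world [ 547.65 -323.46  288.19]
axis tool xy [-2.1  -1.4  22.69] 51 0.20150215508433078 world [ 546.96 -324.09  288.19]
lever slope deg 1.88 y(0) -1.87 n 12
spout slope deg 0.57 y(0) 0.03 n 10 (+slope: tap yaw = tool yaw - slope)
[ 549.43 -323.59  288.19] [179.98  -0.02  45.29]
```

Call:
jog_arm(
  motion=[
    [0,0,1.3,-2,-1,0,90],
    [0,0,0,0,0,30,90],
    [0,0,0,0,0,40,90],
    [0,0,0,0,0,35,90],
    [0,0,0,0,0,25,90],
    [0,0,0,0,0,15,90],
    [0,0,0,0,0,0,90],
    [0,0,0,0,0,0,90],
  ],
)

```text
t: 15.9
eef_pos: [547.4, -325.6, 143.8]
tcp_rot: [3.14, -0.0, 0.766]
ft_force: [0.1, 0.5, 0.2]
opening: 0.948
grip_force: 0.0
```

Call:
jog_arm(
  motion=[
    [0,0,0,0.5,-0.8,3,90],
    [0,0,0,0,0,0.5,90],
    [0,0,0,0,0,0,70],
    [0,0,0,0,0,0,50],
    [0,0,0,0,0,0,35],
    [0,0,0,0,0,0,35],
    [0,0,0,0,0,0,35],
    [0,0,0,0,0,0,35],
  ],
)

```text
t: 16.9
eef_pos: [547.0, -324.7, 139.3]
tcp_rot: [3.141, -0.0, 0.766]
ft_force: [1.3, -0.8, 0.7]
opening: 0.492
grip_force: 30.0
```

Call:
jog_arm(
  motion=[
    [0,0,0,0,0,-3,35],
    [0,0,0,0,0,-7,35],
    [0,0,0,0,0,-15,35],
    [0,0,0,0,0,-25,35],
    [0,0,0,0,0,-30,35],
    [0,0,0,0,0,-35,35],
    [0,0,0,0,0,-35,35],
    [0,0,0,0,0,-35,35],
    [0,0,0,0,0,-25,35],
    [0,0,0,0,0,-13,35],
  ],
)

```text
t: 18.15
eef_pos: [546.6, -324.3, 364.3]
tcp_rot: [3.14, -0.0, 0.766]
ft_force: [0.3, -0.2, -8.3]
opening: 0.489
grip_force: 30.0
```

Call:
jog_arm(
  motion=[
    [0,0,0,0,0,-5,35],
    [0,0,0,0,0,0,35],
  ],
)

```text
t: 18.4
eef_pos: [546.7, -324.4, 366.6]
tcp_rot: [-3.141, 0.0, 0.766]
ft_force: [-0.1, -0.1, -9.3]
opening: 0.49
grip_force: 30.0
```

```bash
cat > held.py <<'E'
from h import *
np.set_printoptions(precision=2,suppress=True)
c=env.read_camera("wrist");s=env.state();e=s["eef_pos"];W=pts(c)
R=Ro.from_euler("xyz",s["tcp_rot"]);T=((W-e).reshape(-1,3)@R.as_matrix()).reshape(W.shape)
def prof(nm,a,b,lo,hi,w):
    g=T[(T[...,2]>a)&(T[...,2]<b)&(T[...,0]>lo)&(T[...,0]<hi)&(abs(T[...,1])<w)]
    xs=np.arange(lo+2,hi,4.);r=[]
    for x in xs:
        h=g[abs(g[:,0]-x)<2]
        if len(h)>4: r.append((x,(h[:,1].min()+h[:,1].max())/2,np.median(h[:,2])))
    r=np.array(r);print(nm,"n",len(r));
    if len(r)>2: print("  yaw slope %.2f y0 %.2f  pitch slope %.2f z0 %.1f xmax %.1f"%(np.rad2deg(np.polyfit(r[:,0],r[:,1],1)[0]),np.polyval(np.polyfit(r[:,0],r[:,1],1),0),np.rad2deg(np.polyfit(r[:,0],r[:,2],1)[0]),np.polyval(np.polyfit(r[:,0],r[:,2],1),0),g[:,0].max()))
prof("lever",4,20,30,90,20);prof("spout",35,85,86,130,20)
print(e,np.rad2deg(s["tcp_rot"]),s["t"],s["opening"],s["grip_force"],s["ft_force"],s["moment"])
E
python3 held.py
python3 - <<'E'
from h import *
c=env.read_camera("side");save(c,"s3");
c2=env.read_camera("wrist")
e=env.state()["eef_pos"];u,v=map(int,proj(c,e-[0,0,80]))
a=c["color"][max(v-75,0):v+75,u-65:u+65]
cv2.imwrite("pics/held.png",np.hstack([cv2.resize(a,(390,450)),cv2.resize(c2["color"],(400,450))])[...,::-1])
E
```

```text
lever n 13
  yaw slope -0.01 y0 -1.63  pitch slope -3.10 z0 14.1 xmax 81.6
spout n 10
  yaw slope 0.14 y0 -1.78  pitch slope 11.95 z0 26.8 xmax 124.1
[ 546.71 -324.41  366.26] [-179.91    0.01   43.89] 18.45 0.4886249536006606 29.98288605362177 [ 0.68 -0.23 -8.34] [-0.14  0.14  0.02]
```

View pics/held.png

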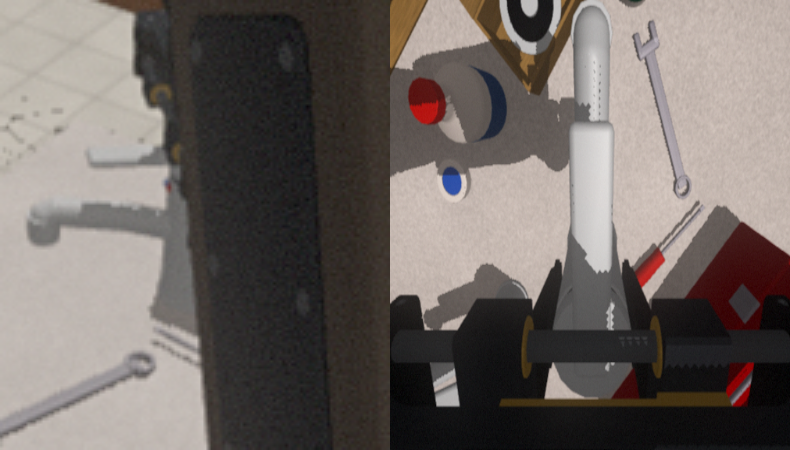

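The tap hangs upright in the grip with its lever and spout in line with the tool's x. The wrist image shows the spout mouth near (590,20) and the lever near (590,140). The carry height clears the clutter, since the tap's underside is at about 227 mm.

Run:
```python
from h import *
plan([(562.3,66,364,87.0,35,38)])
P=np.load("tap.npy");d=P[:,:2]-[547.4,-324.5];a=np.deg2rad(44.2);f=d@[np.cos(a),np.sin(a)];l=d@[-np.sin(a),np.cos(a)]
for nm,z0,z1,x0,x1 in(("lever",114,135,30,80),("spout",55,100,86,122)):
    k=(P[:,2]>z0)&(P[:,2]<z1)&(f>x0)&(f<x1)&(abs(l)<14);p=np.polyfit(f[k],P[k,2],1);print(nm,np.rad2deg(p[0]),np.polyval(p,0),k.sum(),f[(P[:,2]>z0)&(P[:,2]<z1)&(abs(l)<14)].max())
```

```text
[[-0.0,-0.0,-3.9,25.6,-24.6,0.2,35],[-0.0,-0.0,-3.9,27.3,-22.8,0.3,35],[-0.0,-0.0,-4.0,28.7,-20.9,0.2,35],[-0.0,-0.0,-3.9,30.1,-18.8,0.2,35],[-0.0,-0.0,-3.9,31.3,-16.8,0.3,35],[-0.0,-0.0,-3.9,32.4,-14.6,0.2,35],[-0.1,-0.0,-3.9,33.3,-12.3,0.2,35],[0.0,-0.0,-4.0,34.1,-10.0,0.3,35],[0.0,-0.0,-3.9,34.7,-7.7,0.2,35],[0.0,-0.0,-3.9,35.1,-5.3,0.2,35]]
[[0.0,-0.0,-3.9,35.4,-2.8,0.2,35]]
lever 2.7660659455533847 123.66092085324254 262 83.38886742363707
spout -15.732466280149007 113.494495435252 290 125.98310428157887
```

Call:
jog_arm(
  motion=[
    [0,0,-2,13,-12.5,0,35],
    [0,0,-4,26,-23.5,0,35],
    [0,0,-4,28,-22,0,35],
    [0,0,-4,29.5,-20,0,35],
    [0,0,-4,31,-18,0,35],
    [0,0,-4,32,-16,0,35],
    [0,0,-4,33,-13.5,0,35],
    [0,0,-4,34,-11.5,0,35],
    [0,0,-4,34.5,-9,0,35],
    [0,0,-4,35,-6.5,0,35],
  ],
)

```text
t: 19.8
eef_pos: [556.8, 16.0, 367.1]
tcp_rot: [-3.141, -0.0, 1.433]
ft_force: [0.9, -0.9, -7.7]
opening: 0.488
grip_force: 30.0
```

Run:
```python
from h import *
print(env.state()["eef_pos"],env.state()["tcp_rot"]);plan([(562.3,66,350,87.0,35,25)])
```

```text
[556.81495055  15.99867658 367.08521286] [-3.14126369e+00 -2.74355258e-04  1.43304658e+00]
[[-0.0,-0.0,-1.6,16.8,-0.5,5.7,35],[-0.0,-0.0,-1.7,16.7,0.0,5.7,35],[-0.0,-0.0,-1.6,16.8,0.5,5.7,35]]
```

Call:
jog_arm(
  motion=[
    [0,0,-1.7,19,-0.5,4,35],
    [0,0,-1.7,17,0,8,35],
    [0,0,-1.7,12,0.5,8,35],
    [0,0,0,0,0,3,35],
    [0,0,0,0,0,0,35],
    [0,0,0,0,0,0,35],
  ],
)

```text
t: 20.55
eef_pos: [563.0, 61.2, 344.4]
tcp_rot: [3.141, 0.0, 1.517]
ft_force: [-0.0, -0.2, -8.0]
opening: 0.495
grip_force: 30.0
```

```bash
cat > fin.py <<'E'
from h import *
from scipy.optimize import least_squares
np.set_printoptions(precision=2,suppress=True)
for n in ["scene","side"]:
    c=env.read_camera(n);W=pts(c);s=env.state();e=s["eef_pos"];b0=e[2]-139.3
    save(c,"f_"+n)
    Q=W[(np.hypot(W[...,0]-562,W[...,1]-66)<150)&(W[...,2]>b0-12)];h=Q[:,2]-b0
    d=np.hypot(Q[:,0]-e[0],Q[:,1]-e[1])
    k=(h>8)&(h<48)&(d<32);q=Q[k]
    if k.sum()>20:
        L=least_squares(lambda p:np.hypot(q[:,0]-p[0],q[:,1]-p[1])-23.5,e[:2],loss="soft_l1",f_scale=1);print(n,"body axis",L.x,k.sum(),"lowest tap pt",Q[(d<27)][:,2].min())
        for lo,hi in((8,28),(28,48)):
            g=q[(h[k]>lo)&(h[k]<hi)];L2=least_squares(lambda p:np.hypot(g[:,0]-p[0],g[:,1]-p[1])-23.5,e[:2],loss="soft_l1",f_scale=1);print("   slice",lo,L2.x)
    f=Q[:,1]-e[1]
    for nm,z0,z1,x0,x1 in(("lever",116,135,40,80),("spout",58,100,86,122)):
        k=(h>z0)&(h<z1)&(f>x0)&(f<x1)&(abs(Q[:,0]-e[0])<25)
        if k.sum()>10: g=Q[k];y=g[:,1].mean();print(nm,k.sum(),"mean",g.mean(0),"yaw",np.rad2deg(np.arctan2(g[:,1].mean()-e[1],g[:,0].mean()-e[0])),"slope",np.rad2deg(np.polyfit(f[k],g[:,2],1)[0]))
    r=W[(abs(W[...,2]-158)<4)&(np.hypot(W[...,0]-562,W[...,1]-66)<34)]
    if len(r)>15: print("ring pts",len(r),cv2.minEnclosingCircle(cv2.convexHull(r[:,:2].astype(np.float32))))
    print(e,np.rad2deg(s["tcp_rot"]),s["t"])
E
python3 fin.py; python3 held.py
```

```text
scene body axis [562.93  61.77] 260 lowest tap pt 204.48058369649243
   slice 8 [563.03  61.77]
   slice 28 [562.83  61.76]
spout 117 mean [576.73 166.89 284.8 ] yaw 82.61273725496969 slope -9.112188957195043
ring pts 219 ((564.7817993164062, 67.17607879638672), 30.940881729125977)
[563.03  61.21 344.46] [179.97  -0.    86.94] 20.6
side body axis [564.56  61.6 ] 358 lowest tap pt 205.54297593626438
   slice 8 [564.55  61.54]
   slice 28 [564.58  61.67]
lever 271 mean [564.61 121.79 332.63] yaw 88.47142963012837 slope 3.172615580435033
spout 373 mean [563.92 167.77 290.96] yaw 89.50568908001775 slope -15.400430315910194
ring pts 452 ((562.6943359375, 67.5338134765625), 29.52581214904785)
[563.    61.3  344.49] [179.97  -0.    86.94] 20.65
lever n 14
  yaw slope 0.02 y0 -0.71  pitch slope -2.42 z0 13.9 xmax 82.4
spout n 10
  yaw slope -0.05 y0 -0.52  pitch slope 10.26 z0 30.0 xmax 124.8
[562.98  61.37 344.48] [179.97  -0.    86.95] 20.7 0.49093487830149807 29.982719533145428 [ 0.52  0.58 -7.9 ] [-0.09  0.02  0.  ]
```

Call:
jog_arm(
  motion=[
    [0,0,-0.4,2.7,-0.2,6,35],
    [0,0,0,2.6,-0.2,10,35],
    [0,0,0,0,0,8,35],
    [0,0,0,0,0,4,35],
    [0,0,0,0,0,0,35],
    [0,0,0,0,0,0,35],
  ],
)

```text
t: 21.45
eef_pos: [562.9, 67.0, 316.4]
tcp_rot: [3.141, -0.0, 1.525]
ft_force: [1.0, -0.5, -7.3]
opening: 0.493
grip_force: 30.0
```

```bash
python3 fin.py
python3 - <<'E'
from h import *
a=cv2.imread("pics/f_scene.png");b=cv2.imread("pics/f_side.png")
f=lambda i,u,v,s=45:cv2.resize(i[max(v-s,0):v+s,u-s:u+s],(400,400),interpolation=cv2.INTER_CUBIC)
cv2.imwrite("pics/fin.png",np.hstack([f(a,355,150),f(b,190,235)]))
E
```

```text
scene body axis [562.88  67.87] 243 lowest tap pt 176.98359470777223
   slice 8 [563.01  67.83]
   slice 28 [562.74  67.91]
spout 103 mean [575.85 173.42 256.66] yaw 83.06287373235102 slope -1.4319237466313632
ring pts 151 ((564.47021484375, 64.08602905273438), 28.07018280029297)
[562.91  67.03 316.51] [179.97  -0.    87.39] 21.5
side body axis [564.37  67.4 ] 323 lowest tap pt 177.73187028181042
   slice 8 [564.38  67.39]
   slice 28 [564.36  67.41]
lever 265 mean [564.05 127.63 304.68] yaw 88.88340245337588 slope 3.3744582267556544
spout 360 mean [563.07 173.68 262.99] yaw 89.89541373596063 slope -14.774565834801944
ring pts 277 ((562.0729370117188, 67.21056365966797), 28.83929443359375)
[562.87  67.05 316.53] [179.97  -0.01  87.39] 21.55
```

View pics/fin.png

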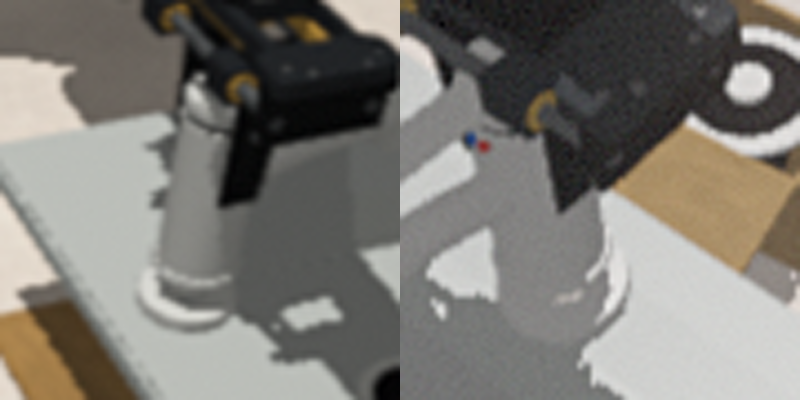

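The crop shows the tap upright over the ring with a clear gap under its foot: scene crop (190,295), side crop (560,320). It needs a final trim of about 4 mm down and 1 mm back.

Call:
jog_arm(
  motion=[
    [0,0,0,-0.5,-0.3,2,35],
    [0,0,0,-0.5,0,2,35],
    [0,0,0,0,0,0,35],
    [0,0,0,0,0,0,35],
    [0,0,0,0,0,0,35],
  ],
)

```text
t: 22.18
eef_pos: [562.5, 66.1, 312.3]
tcp_rot: [3.141, -0.0, 1.525]
ft_force: [-0.4, 0.3, -8.3]
opening: 0.491
grip_force: 30.0
```

```bash
python3 fin.py | grep -v slice
python3 - <<'E'
from h import *
s=env.state();print(s["eef_pos"],np.rad2deg(s["tcp_rot"]),s["qvel"].round(3),s["grip_force"],s["ft_force"])
E
```

```text
scene body axis [562.21  66.91] 238 lowest tap pt 161.40513380260109
spout 101 mean [575.33 172.55 251.67] yaw 83.10164784384622 slope -3.588248560783527
ring pts 138 ((564.7034301757812, 64.20755004882812), 28.115108489990234)
[562.45  66.1  312.27] [180.    -0.01  87.39] 22.225
side body axis [563.8   66.48] 321 lowest tap pt 161.04235204392182
lever 260 mean [563.73 126.87 300.51] yaw 88.80428121733604 slope 3.254408718384413
spout 354 mean [562.57 172.62 258.83] yaw 89.94293857953706 slope -14.615081583523937
ring pts 245 ((562.4658203125, 67.04927062988281), 28.875736236572266)
[562.46  66.1  312.28] [179.99  -0.01  87.39] 22.275
[562.46341335  66.10181925 312.28265728] [ 1.79990932e+02 -5.92816601e-03  8.73918410e+01] [-0.001  0.    -0.001  0.001 -0.    -0.   ] 29.983186684548855 [ 0.47581843 -0.17794427 -8.26637912]
```

The tap is steady at the target height, and the force reads only its own weight. I'm handing in now.

```bash
python3 -c "
from cell import env
print(env.job_done())"
```

```text
the job is handed in; nothing more can be done
None
```

The ring is seated flat in the tap hole, and I handed the job in (no verdict returned) with the smaller tap still gripped, upright about 15 mm above the ring, centred to about 1–2 mm by the cameras, spout within about 1° of straight out over the bowl, at about 22 s; the bystanders were not re-measured, but no knock showed in the force readings.

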